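Weigh a casting on the spring balance and mark the reading

TASK

Weigh the metal casting: pick it up, put the drilled eye of its web on the hook of the spring balance and ease its weight slowly onto the hook, letting go only when the hook carries just that weight, so that the pointer neither jumps nor is dragged to the end of the scale. Wait until the casting hangs free and quite still, and only then slide the cursor on the side of the scale down until its blade is level with the pointer, and let go of it. Leave the bottle, the logbook and the timer where they are.

Things in the scene. Friction and masses are not known exactly. Their poses are not given: they have to be found in the camera images.
- casting: Grey metal bracket casting, 0.18 to 0.7 kg, unknown, 124 (x) x 56 (y) x 107 (z) mm, standing on its 8 mm thick foot plate. Origin: centre of the underside; z up. A web 8 mm thick (x -4 to +4), 56 mm wide below and 42 mm at its round top (z = 107), rises across the middle; one rib before (-x) and one behind, alike. Centre of mass at x = y = 0, z = 23 mm. Yaw within 0.3 rad of world x.
- casting_eye (a point): Centre of the eye, a plain round 24 mm hole through the 8 mm web along x, 86 mm above the underside of the casting; 9 mm of metal stands above the hole. Axes as the casting's.
- casting_rib (a point): Good place for the pads on the front rib of the casting (x = -32, z = 34 mm in its frame). The rib is 10 mm thick (y -5 to +5); its edge slopes at 45 degrees from the web at z = 62 down to x = -58 on the foot. Come down from the -x side, tool leaning back 20 to 45 degrees from vertical so that the gripper later stays clear of the scale, fingers closing along y.
- scale_stand: Lab stand with a clamped spring balance, fixed. Origin on the bench right under the hook; x points away from the user (hook tip, scale face, cursor tab point to -x), y to the left, z up. Grey base x -75 to +110, 150 mm wide, 14 mm high; 12 mm rod at x = +88. Scale case over the hook: front face x = -13, 52 mm wide, z = 258 to 378 mm; its white face has a mark each 5 mm.
- hook_seat (a point): Lowest inside point of the hook's bowl, where the rim of an eye rests; 207 mm above the bench unloaded, moves down with the load. Axes as scale_stand. 5 mm bar; the bowl is a half circle open upward, 12 mm wide inside along x; an eye's centre hangs about 11 mm below this point. The bar reaches 5 mm below it; the back of the bowl rises at x = +8.5 and cranks to the axis 28 to 40 mm above it.
- hook_tip (a point): Top of the hook's tip, 12 mm before (-x) and 11.5 mm above the seat. To hang a part, bring its eye over the tip from the -x side, moving to +x, then lower it into the bowl.
- scale_hook (a joint): Draw of the balance in m: how far hook and pointer stand below zero. 0 unloaded; spring 100 N/m (10 mm per newton), so the casting draws it 18 to 69 mm; the scale ends at 78 mm. Lightly damped: it bobs for some seconds. Never let it move faster than 0.08 m/s: lower slowly (20 mm/s), and let go only when the hook carries the weight within about 0.3 N, no less and no more.
- pointer (a point): Tip of the dark pointer that runs down the scale face with the hook; 348 mm above the bench when unloaded.
- cursor (a joint): Place of the cursor on its upright guide bar in m: 0 is level with the unloaded pointer, growing downward, -0.012 to 0.085. It stays where it is left (about 1.5 N of friction). It is level with the pointer when this equals the value of scale_hook.
- cursor_line (a point): End of the cursor's thin metal blade over the scale face, to be brought level with the pointer; at the height of the middle of the tab. Axes as scale_stand.
- cursor_tab (a point): Grip point of the cursor, a black ribbed thumb tab at the left edge of the scale, 34 mm to +y of the hook's axis: 10 mm wide (y), 14 mm high, ending 61 mm before the axis; this point lies 46 mm before the axis, 33 mm before the scale face. Pinch it along y, tool leaning back about 40 degrees, or push it down. Axes as scale_stand.
- reagent_bottle: Bystander: small reagent bottle with a red cap, 47 mm wide, 95 mm high. Origin at the centre of its underside.
- logbook: Bystander: closed dark green notebook, 210 x 153 x 16 mm, lying before the stand. Origin at the centre of its underside.
- timer: Bystander: white lab timer, 66 x 62 x 18 mm, lying on the bench. Origin at the centre of its underside.
There are look-alikes about, which are no part of the job. Several things have the shape of the casting; the one meant has the colours described above.

How it is judged (in metres and radians):
On the way, in this order (a step that is already met when the one before it is completed fails the run):
1. the casting hangs by its eye in the hook, released and at rest, for half a second, with the cursor not yet moved (within 6 mm) (horizontal distance between casting_eye and hook_seat below 0.008 m and z of casting_eye in the frame of hook_seat between -0.018 and -0.005 m and angle between casting's own z axis and vertical below 0.2 rad and contact force between casting and scale_stand above 1.5 N and contact force between each of the arm, the fingers and casting below 0.05 N and linear speed of casting below 0.02 m/s and angular speed of casting below 0.25 rad/s and velocity of joint scale_hook between -0.012 and 0.012 m/s and distance of cursor_line from where it was at the start of the episode below 0.006 m), for 0.5 s.
2. the cursor's blade is level with the pointer, the casting still hanging, the cursor let go (horizontal distance between casting_eye and hook_seat below 0.008 m and z of casting_eye in the frame of hook_seat between -0.018 and -0.005 m and angle between casting's own z axis and vertical below 0.2 rad and contact force between casting and scale_stand above 1.5 N and contact force between each of the arm, the fingers and casting below 0.05 N and z of cursor_line in the frame of pointer between -0.003 and 0.003 m and contact force between the fingers and scale_stand below 0.05 N), for 0.3 s.
At the end, for the whole second after the job is handed in: The casting hangs freely and at rest in the bowl of the hook by its eye (eye within 8 mm of the hook's axis, 5 to 18 mm below the seat, upright within 0.2 rad), and the cursor's blade is level with the pointer within 3 mm, both released (all of step 2 and linear speed of casting below 0.02 m/s and angular speed of casting below 0.25 rad/s and velocity of joint scale_hook between -0.012 and 0.012 m/s); the robot touches nothing.
It fails at once if the balance is drawn past the end of its scale (78 mm) (value of joint scale_hook above 0.078 m).
It fails at once if the hook jumps: faster than 0.08 m/s (velocity of joint scale_hook above 0.08 m/s or velocity of joint scale_hook below -0.08 m/s).
It fails at once if the casting is forced against the hook with more than 15 N (contact force between casting and scale_stand above 15 N).
It fails at once if a bystander is moved by more than 20 mm (distance of any of reagent_bottle, logbook, timer from where it was at the start of the episode above 0.02 m).
It also fails if it takes over 67 s, if anything falls off the work surface, if the arm or the gripper's body presses on something with over 40 N, if the wrist force passes 120 N, or if a joint passes its speed limit or range.

ROBOT

A 7-joint arm with a two-finger parallel gripper is mounted at the origin on a cart in front of the work surface, level with it; the furniture and walls round the work are solid. World frame = base frame: x ahead of the robot, y to its left, z up, the work surface at z = 0. Lengths are in mm, angles in rad, forces in N, time in s.
With the tool pointing down it reaches from about 350 to 900 mm from the base axis. Payload 8.1 kg.
Tool frame: the origin (TCP) lies midway between the tips of the shut fingers; the grasp point (between the pads) lies 19 mm behind it; z points along the fingers, y is the line along which they close (so a half turn about z gives the same grasp; the last joint's range is limited). The gripper opens to 85 mm and grips with 20 to 120 N. Pads are 22 mm wide; open, the fingers measure 114 mm over their backs; the gripper's body (76 mm by 85 mm) begins 54 mm behind the grasp point. The pads swing forward as they close: fully open they stand 13 mm farther back than shut.
Start: joints at [-1.211, 0.434, 0.025, 1.573, -0.012, 1.134, -0.075], TCP at [279.062, 559.254, 231.323] pointing down, gripper open.
Joint ranges: [-2.62, 2.62], [-0.44, 2.09], [-1.27, 1.32], [0.08, 2.57], [-1.32, 4.46], [0.12, 2], [-2.74, 2.74]. Speed limits (rad/s): [2.22, 2.22, 3.01, 3.01, 3.14, 3.14, 3.14].

INTERFACE

Orientations are given as a 3x3 rotation matrix whose columns are the frame's x, y, z axes.
In Python, from cell import robot gives the robot as it stands. The module is installed in compiled form; this text tells all that it offers. Calls block until the motion is done:
- robot.move_ptp(position, orientation): joint-space move of the TCP to a pose.
- robot.move_l(position, rot=None, feed=150, max_force=None): straight line of the TCP; rot=None keeps the orientation; feed is the mean speed in mm/s. With max_force (N) it stops when the force on the tool has changed by that much, and returns True; else False.
- robot.move_j(angles): joint-space move.
- robot.set_gripper(opening, effort=None): opening from 0.0 (shut) to 1.0 (fully open); effort is the grip in N (None keeps the last); returns when the fingers have stopped.
- robot.sleep(seconds).
- robot.solve_ik(position, orientation): joint angles nearest the present ones, or None.
- robot.read_camera(name): name is "scene" or "top" or "wrist"; returns a dict with "image" (420x560x3 uint8, red, green, blue), "vertical_fov" (degrees; the focal length in pixels is half the picture's height over the tangent of half this angle, whatever the lens; pixels are square), "cx", "cy" (the principal point, pixels), "eye" and "rotation" of the camera in the world; the wrist camera has in their place "tool_from_camera" (4x4, takes a point from camera to tool coordinates, whose origin is the TCP and whose axes are the flange's). Camera axes: x right, y up, looking along -z (the intrinsics and any distortion apply to the point x, -y, -z); pixel columns grow to the right and rows downward; lengths in mm; the calibration is good to about 2 mm. The wrist camera is an equidistant fisheye: a pixel r from the principal point sees the ray r / f radians off the axis. A picture is of the moment at which its call begins: read the wrist's pose just before it. There is no depth.
A pose or a line that the arm cannot do raises robot.PlanningError and nothing moves.
- robot.job_done(): hands the job in; it is judged then, once.
Readings, each from a call of its own:
- robot.current_time_s(): time.
- robot.current_joint_positions(): joint angles.
- robot.current_joint_vel(): joint speeds.
- robot.current_tau(): joint torques, N m.
- robot.current_position(): TCP position.
- robot.current_ee_rot(): TCP orientation.
- robot.current_force(): force on the tool from outside, world axes, zero at the start.
- robot.current_ft_torque(): the same for the moment, N m.
- robot.current_gripper_width(): opening from 0.0 (shut) to 1.0 (fully open).
- robot.current_gripper_force(): force on a finger pad.
Only numpy, scipy, OpenCV 4.12 (cv2) and the standard library are available. Lean on these libraries where they do the work, as an engineer would, in place of code of your own. Each camera call takes 0.05 s, during which the arm holds its last target. There are 200 camera calls.

## Working session

There is one attempt and no reset: what is moved stays moved. The work goes in short steps, each a Python script; the robot and the scene stay as the last script left them, time stands still between calls to the robot, and variables do not carry over. Pictures are saved under pics/ and viewed, at most 13 in all, crops included, and the job is handed in when it is done.

```bash
mkdir -p pics; ls
python3 - <<'E'
from cell import robot
import cv2,numpy as np
for n in("scene","top"):
    c=robot.read_camera(n); cv2.imwrite(f"pics/{n}0.png",c["image"][:,:,::-1])
    print(n,{k:np.round(v,4).tolist() for k,v in c.items() if k!="image"})
c=robot.read_camera("wrist");print({k:np.round(v,4).tolist() for k,v in c.items() if k!="image"})
print(robot.current_time_s(),robot.current_ee_rot(),robot.current_force())
E
```

```text
pics
scene {'vertical_fov': 48.4555, 'cx': 275.0876, 'cy': 212.3381, 'eye': [-334.7432, -535.3552, 1066.4554], 'rotation': [[0.5378, 0.5395, -0.6479], [-0.8429, 0.3617, -0.3985], [0.0193, 0.7604, 0.6492]]}
top {'vertical_fov': 49.6466, 'cx': 281.0126, 'cy': 204.9769, 'eye': [305.1632, -23.3969, 1207.1786], 'rotation': [[0.0137, 0.981, -0.1938], [-0.9996, 0.0086, -0.0272], [-0.025, 0.1941, 0.9807]]}
{'vertical_fov': 65.7065, 'cx': 283.0848, 'cy': 210.6843, 'tool_from_camera': [[0.0, 0.9608, 0.2774, 69.9019], [1.0, 0.0002, -0.0006, 1.0682], [-0.0007, 0.2774, -0.9608, -142.6427], [0.0, 0.0, 0.0, 1.0]]}
0.15 [[-8.94789596e-01  4.46487876e-01 -3.95445721e-04]
 [ 4.46488037e-01  8.94788997e-01 -1.04131357e-03]
 [-1.11093403e-04 -1.10831833e-03 -9.99999380e-01]] [-0.35208051 -0.20227848  0.06227067]
```

View pics/scene0.png

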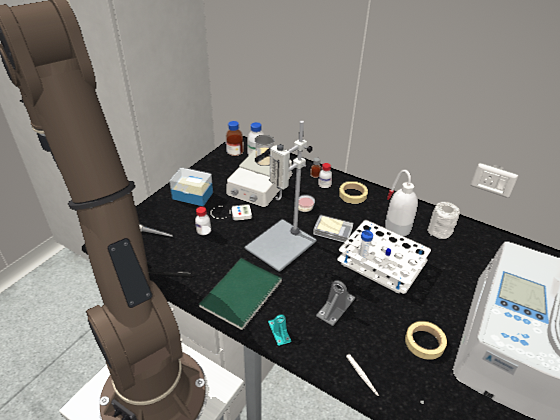

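View pics/top0.png

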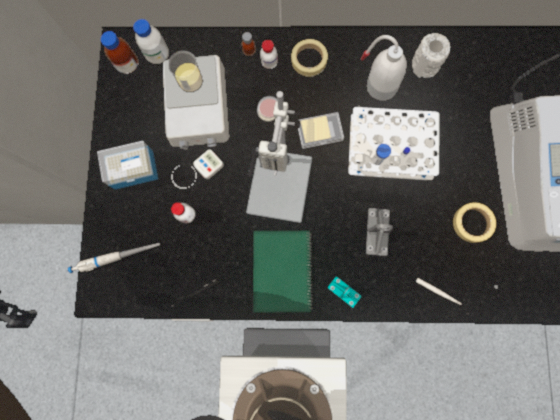

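```bash
cat > h.py <<'E'
from cell import robot
import cv2,numpy as np,pickle
from scipy.optimize import least_squares
def snap(n):
    p,R=robot.current_position(),robot.current_ee_rot()
    c=robot.read_camera(n); c["name"]=n
    if n=="wrist":
        T=np.array(c["tool_from_camera"]); R=np.array(R)
        c["eye"]=np.array(p)+R@T[:3,3]; c["rotation"]=R@T[:3,:3]
    c["f"]=c["image"].shape[0]/2/np.tan(np.radians(c["vertical_fov"])/2)
    return c
def proj(c,P):
    q=(np.atleast_2d(P)-c["eye"])@np.array(c["rotation"])
    x,y,z=q[:,0],-q[:,1],-q[:,2]
    if c["name"]=="wrist":
        r=np.hypot(x,y)+1e-12; th=np.arctan2(r,z); u,v=th*x/r,th*y/r
    else: u,v=x/z,y/z
    return np.c_[c["cx"]+c["f"]*u,c["cy"]+c["f"]*v]
def ray(c,uv):
    u=(np.array(uv,float)-[c["cx"],c["cy"]])/c["f"]
    if c["name"]=="wrist":
        t=np.linalg.norm(u)+1e-12; d=np.array([*(np.sin(t)*u/t),np.cos(t)])
    else: d=np.array([*u,1])
    d=np.array(c["rotation"])@(d*[1,-1,-1]); return d/np.linalg.norm(d)
def onplane(c,uv,z):
    d=ray(c,uv); e=np.array(c["eye"]); return e+d*(z-e[2])/d[2]
def tri(obs):
    A=[];b=[]
    for c,uv in obs:
        d=ray(c,uv); M=np.eye(3)-np.outer(d,d); A.append(M); b.append(M@c["eye"])
    A=np.vstack(A);b=np.hstack(b); x=np.linalg.lstsq(A,b,rcond=None)[0]
    return x,np.linalg.norm((A@x-b).reshape(-1,3),axis=1)
def Rtool(yaw,lean):  # tool heading at yaw in plane, leaning back by lean: z=(sin l,0,-cos l), y closing = +-Y
    s,c=np.sin(lean),np.cos(lean)
    R=np.array([[-c,0,s],[0,1,0],[-s,0,-c]])  # cols x,y,z
    Z=np.array([[np.cos(yaw),-np.sin(yaw),0],[np.sin(yaw),np.cos(yaw),0],[0,0,1]])
    return Z@R
def save(c,n): pickle.dump(c,open(n+".pkl","wb"))
def load(n): return pickle.load(open(n+".pkl","rb"))
E
python3 - <<'E'
from h import *
np.set_printoptions(precision=1,suppress=True)
t=snap("top");s=snap("scene");save(t,"top");save(s,"scene")
print("R",Rtool(0,0),np.linalg.det(Rtool(.3,.5)))
for n,uv,z in[("castL",(378,231),30),("b1",(262,148),14),("b2",(311,157),14),("b3",(304,221),14),("b4",(248,212),14)]: print(n,onplane(t,uv,z))
print("castS",onplane(s,(336,302),30), tri([(t,(378,231)),(s,(336,305))]))
for p in [(450,0,350),(400,-200,300)]:
  for l in (0,.5): print(p,l,robot.solve_ik(p,Rtool(0,l)))
E
```

```text
R [[-1.  0.  0.]
 [ 0.  1.  0.]
 [ 0.  0. -1.]] 0.9999999999999999
castL [ 471.  -243.9   30. ]
b1 [700.2  64.3  14. ]
b2 [675.3 -70.4  14. ]
b3 [498. -52.  14.]
b4 [521.   97.9  14. ]
castS [ 468.5 -249.1   30. ] (array([ 474.1, -248.1,    9.9]), array([0.4, 0.4]))
(450, 0, 350) 0 [-0.6  0.   0.5  1.8 -0.   1.3  1.5]
(450, 0, 350) 0.5 [-1.  -0.4  0.5  2.2  0.5  0.9  0.9]
(400, -200, 300) 0 [-0.7  0.1  1.1  1.9 -0.1  1.2  2.1]
(400, -200, 300) 0.5 [-0.5 -0.4  0.8  2.3  0.2  0.7  1.8]
```

Run:
```python
from h import *
np.set_printoptions(precision=3,suppress=True)
V=[("sA",(430,90,290),-.2,.65),("sB",(430,-70,290),.15,.65),("cA",(390,-250,250),0,.45),("cB",(450,-250,190),0,0.)]
for n,p,y,l in V:
    try: robot.move_ptp(p,Rtool(y,l))
    except robot.PlanningError as e: print(n,e); continue
    c=snap("wrist"); save(c,n)
    print(n,robot.current_time_s(),robot.current_joint_positions(),robot.current_force())
im=[cv2.resize(load(n)["image"],(400,300),interpolation=cv2.INTER_AREA) for n,*_ in V if __import__("os").path.exists(n+".pkl")]
while len(im)<4: im.append(im[0]*0)
cv2.imwrite("pics/m1.png",np.vstack([np.hstack(im[:2]),np.hstack(im[2:])])[:,:,::-1])
```

```text
sA 2.0833 [-1.088 -0.234  0.25   2.373  0.873  0.834 -0.02 ] [-0.028  0.769  0.241]
sB 3.7083 [-0.412 -0.345  0.461  2.41   0.038  0.405  1.768] [ 0.784 -0.022 -0.158]
cA 4.525 [-0.581 -0.262  1.096  2.271  0.006  0.602  2.116] [-0.07   0.817 -0.435]
cB 5.4917 [-0.323  0.417  0.998  1.948 -0.418  0.999  2.439] [0.409 0.229 0.683]
```

View pics/m1.png

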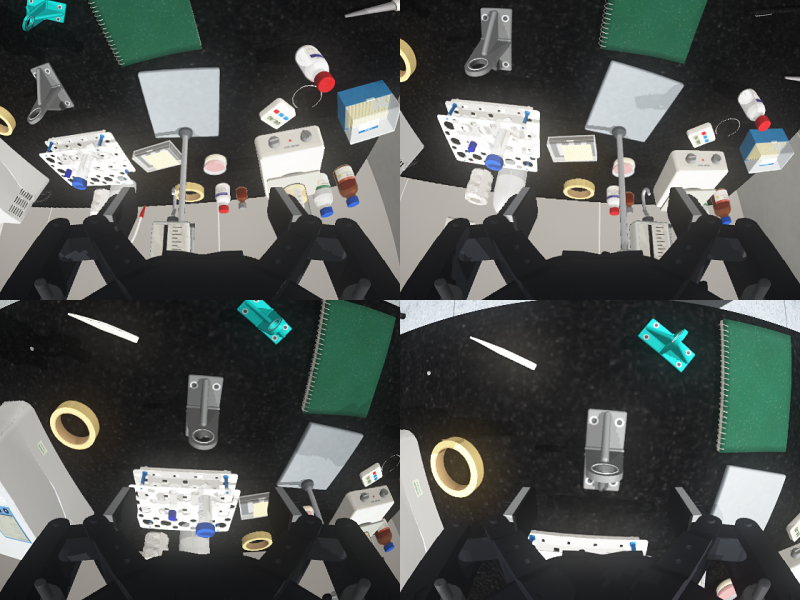

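```bash
cat > fit.py <<'E'
from h import *
from scipy.optimize import minimize
def parts():
    box=lambda a:np.array([[x,y,z] for x in a[0] for y in a[1] for z in a[2]],float)
    P=[box([(-62,62),(-28,28),(0,8)])]
    th=np.linspace(0,np.pi,13)
    w=[(-28,8),(28,8)]+[(21*np.cos(t),86+21*np.sin(t)) for t in th]
    P.append(np.array([[x,y,z] for x in(-4,4) for y,z in w]))
    for s in(-1,1): P.append(np.array([[s*x,y,z] for y in(-5,5) for x,z in((4,8),(58,8),(4,62))]))
    t=np.linspace(0,2*np.pi,24,endpoint=False)
    H=[np.array([[x,12*np.cos(a),86+12*np.sin(a)] for a in t]) for x in(-4,4)]
    return P,H
P,H=parts()
def place(q,X):
    c,s=np.cos(q[2]),np.sin(q[2]); R=np.array([[c,-s,0],[s,c,0],[0,0,1]])
    return X@R.T+[q[0],q[1],q[3] if len(q)>3 else 0]
def render(c,q,hole=False):
    m=np.zeros((420,560),np.uint8); sh=4
    for X in P:
        h=cv2.convexHull(np.round(proj(c,place(q,X))*16).astype(np.int32)); cv2.fillConvexPoly(m,h,255,cv2.LINE_AA,sh)
    return m
def mask(c,q0):
    im=c["image"]; hsv=cv2.cvtColor(im,cv2.COLOR_RGB2HSV)
    m=((hsv[:,:,2]>60)&(hsv[:,:,1]<60)).astype(np.uint8)*255
    roi=cv2.dilate(render(c,q0),np.ones((31,31)))
    m&=roi
    m=cv2.morphologyEx(m,cv2.MORPH_CLOSE,np.ones((3,3)))
    cs,_=cv2.findContours(m,cv2.RETR_EXTERNAL,cv2.CHAIN_APPROX_NONE)
    k=max(cs,key=cv2.contourArea); o=np.zeros_like(m); cv2.drawContours(o,[k],-1,255,-1); return o
E
python3 - <<'E'
from fit import *
np.set_printoptions(precision=3,suppress=True)
q0=np.array([473,-247,0.])
def run(ns,q):
    C=[load(n) for n in ns]; M=[cv2.GaussianBlur(mask(c,q0),(5,5),1.2).astype(float) for c in C]
    f=lambda q:sum(np.abs(cv2.GaussianBlur(render(c,q),(5,5),1.2)-m).sum()/m.sum() for c,m in zip(C,M))
    best=min((minimize(f,[*q[:2],y,*q[3:]],method="Nelder-Mead",options=dict(initial_simplex=None,xatol=.05,fatol=1e-4)) for y in(-.2,-.05,.1,.2)),key=lambda r:r.fun)
    print(ns,best.x,best.fun/len(ns)); return best.x
q=run(["cA","cB"],q0); run(["cA","cB"],[*q,1.]); run(["cA"],q);run(["cB"],q); run(["top","scene"],q)
np.save("q.npy",q)
ims=[]
def crop(c,u,v,w,dr=None):
    im=c["image"].copy(); 
    h=int(w*.75); u=int(u-w/2);v=int(v-h/2)
    u=max(0,min(560-w,u));v=max(0,min(420-h,v))
    print(c["name"],"crop origin",u,v,"scale",400/w)
    return cv2.resize(im[v:v+h,u:u+w],(400,300),interpolation=cv2.INTER_CUBIC)
sA,sB,cA,sc=load("sA"),load("sB"),load("cA"),load("scene")
hs=[584,12,207]; print(proj(sA,hs),proj(sB,hs),proj(sc,hs))
for n in("cA",):
    cs,_=cv2.findContours(render(cA,q),0,2); cv2.drawContours(cA["image"],cs,-1,(255,0,0),1)
    for h in H: cv2.polylines(cA["image"],[np.round(proj(cA,place(q,h))).astype(np.int32)],True,(0,255,0),1)
ims=[crop(sA,*proj(sA,hs)[0],120),crop(sB,*proj(sB,hs)[0],120),crop(cA,*proj(cA,place(q,np.array([[0,0,50.]])))[0],140),crop(sc,*proj(sc,[584,12,280])[0],100)]
cv2.imwrite("pics/m2.png",np.vstack([np.hstack(ims[:2]),np.hstack(ims[2:])])[:,:,::-1])
E
```

```text
['cA', 'cB'] [ 476.896 -246.922   -0.075] 0.04342139651636363
['cA', 'cB'] [ 476.681 -246.969   -0.071    0.687] 0.046588450552376544
['cA'] [ 477.856 -246.863   -0.064] 0.04998411432279696
['cB'] [ 476.396 -246.943   -0.078] 0.031594472858983244
['top', 'scene'] [ 474.702 -246.952   -0.076] 0.07432037252986329
[[237.779 267.203]] [[336.964 266.668]] [[280.584 198.68 ]]
wrist crop origin 177 222 scale 3.3333333333333335
wrist crop origin 276 221 scale 3.3333333333333335
wrist crop origin 213 120 scale 2.857142857142857
scene crop origin 231 141 scale 4.0
```

View pics/m2.png

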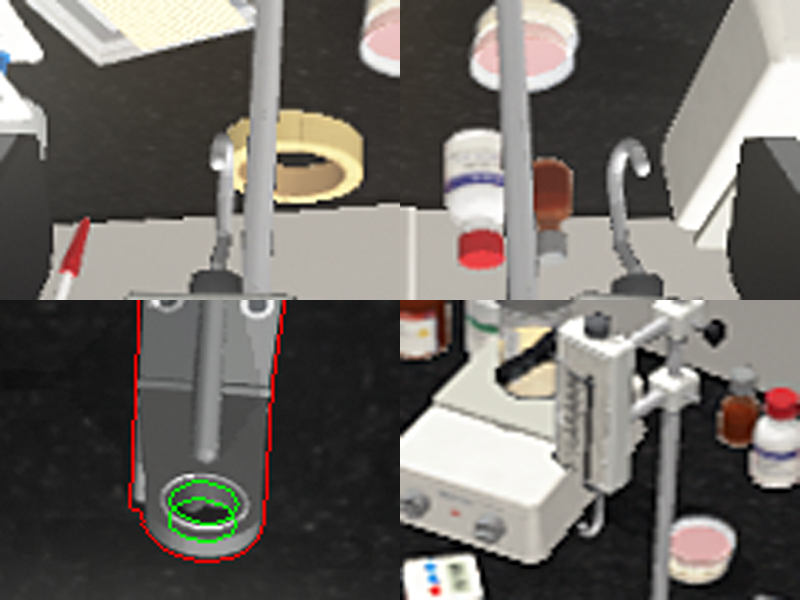

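```bash
cat > stand.py <<'E'
from fit import *
def W(q,X): 
    return place([q[0],q[1],q[2],q[3]],np.atleast_2d(np.array(X,float)))
th=np.linspace(0,np.pi,9)
hook=np.array([[-12,0,11.5],[-10,0,6]]+[[-8.5*np.cos(t),0,6-8.5*np.sin(t)] for t in th]+[[8.5,0,28],[0,0,40],[0,0,51]])+[0,0,207]
E
python3 - <<'E'
from stand import *
np.set_printoptions(precision=2,suppress=True)
C={n:load(n) for n in("sA","sB","top","scene")}
def cp(o,s,u,v): return (o[0]+u/s,o[1]+v/s)
A,B=(177,222),(276,221); s=10/3
hk=[("sA",cp(A,s,221,141)),("sB",cp(B,s,229,147)),("scene",cp((231,141),4,192,235))]
rod=[("sA",cp(A,s,269.5,0)),("sA",cp(A,s,257,290)),("sB",cp(B,s,108.5,0)),("sB",cp(B,s,121.5,290))]
base=[((110,75),(262,148)),((110,-75),(311,157)),((-75,-75),(304,221)),((-75,75),(248,212))]
def res(q,full=False,wt=.3):
    r=[]
    for n,uv in hk: r+=list((proj(C[n],W(q,[0,0,204.5]))[0]-uv)*(1 if n!="scene" else .7))
    for n,uv in rod:
        p=proj(C[n],W(q,[[88,0,120],[88,0,240]])); d=(p[1]-p[0])/np.linalg.norm(p[1]-p[0]); e=p[0]-uv
        r.append(d[0]*e[1]-d[1]*e[0])
    for (x,y),uv in base: r+=list(wt*(proj(C["top"],W(q,[x,y,14]))[0]-uv))
    return np.array(r)
o=least_squares(res,[584,12,-.15,0],loss="soft_l1"); print(o.x,res(o.x))
o3=least_squares(lambda p:res([*p,0]),[584,12,-.15],loss="soft_l1"); print(o3.x,res([*o3.x,0]))
print(tri([(C[n],uv) for n,uv in hk[:2]]))
q=np.array([*o3.x,0]); np.save("st.npy",q)
ims=[]
for n,w in (("sA",120),("sB",120),("scene",160),("top",160)):
    c=C[n]; uv=proj(c,W(q,[0,0,230 if n[0]=="s" and n!="scene" else 180]))[0]
    h=int(w*.75);k=800//2/w; u=int(np.clip(uv[0]-w/2,0,560-w)); v=int(np.clip(uv[1]-h/2,0,420-h))
    im=cv2.resize(c["image"][v:v+h,u:u+w],(400,300),interpolation=cv2.INTER_CUBIC)
    f=lambda X:np.round((proj(c,W(q,X))-[u,v]+.5)*k*16).astype(np.int32)
    L=[(hook,0),([[88,0,14],[88,0,240]],0),([[x,y,14] for x,y in((110,75),(110,-75),(-75,-75),(-75,75))],1),([[-13,-26,258],[-13,26,258],[-13,26,378],[-13,-26,378]],1),([[-61,34,348],[-13,34,348]],0)]
    for X,cl in L: cv2.polylines(im,[f(X)],bool(cl),(255,0,0),1,cv2.LINE_AA,4)
    ims.append(im); print(n,u,v,k)
cv2.imwrite("pics/m3.png",np.vstack([np.hstack(ims[:2]),np.hstack(ims[2:])])[:,:,::-1])
E
```

```text
[582.51  18.95  -0.15   0.65] [ 0.39  0.22 -1.26 -0.3  -0.49 -0.8   0.46  0.55 -0.43 -0.65 -1.31 -0.28
  0.17 -0.5  -0.93  0.1  -0.75  0.11]
[583.25  18.83  -0.15] [ 0.53 -0.   -1.64 -0.53 -0.38 -0.76  0.33  0.4  -0.28 -0.48 -1.3  -0.33
  0.17 -0.56 -0.91  0.02 -0.72  0.05]
(array([579.96,  19.43, 206.51]), array([0.25, 0.25]))
sA 182 241 3.3333333333333335
sB 285 241 3.3333333333333335
scene 198 145 2.5
top 195 113 2.5
```

View pics/m3.png

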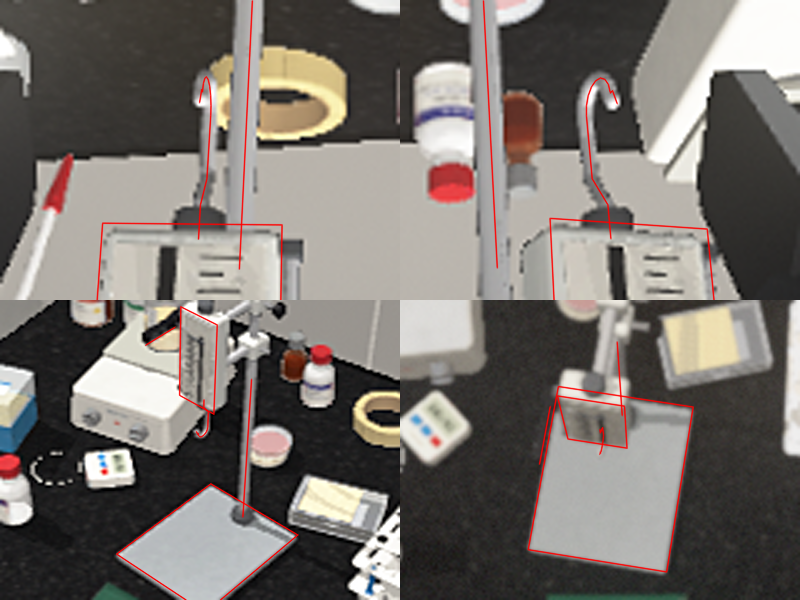

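```bash
cat > plan.py <<'E'
from stand import *
np.set_printoptions(precision=2,suppress=True)
LEAN=.61
qc=np.array([477.,-247.,-.075]); qs=np.load("st.npy")
GT=np.array([-32,0,34])+19*np.array([np.sin(LEAN),0,-np.cos(LEAN)])   # TCP in casting frame at grasp
def tcp(q,z,off=0):  # casting at q (x,y,yaw), height z, TCP backed off along tool by off
    X=GT-off*np.array([np.sin(LEAN),0,-np.cos(LEAN)])
    return place([*q[:3],z],X[None])[0]
def favg(n=40,dt=.01):
    F=[]
    for _ in range(n): F.append(robot.current_force()); robot.sleep(dt)
    F=np.array(F); return F.mean(0),F.std(0)
def eye2q(x,yaw=None): # casting pose with eye at local x of stand axis
    return np.array([*W(qs,[x,0,0])[0][:2],qs[2]])
E
python3 - <<'E'
from plan import *
R=Rtool(qc[2],LEAN);Rs=Rtool(qs[2],LEAN)
for n,p,r in [("pre",tcp(qc,0,80),R),("g",tcp(qc,0),R),("lift",tcp(qc,125),R),("front",tcp(eye2q(-60),125),Rs),("hook",tcp(eye2q(0),125),Rs),("low",tcp(eye2q(0),40),Rs),("off",tcp(eye2q(0),40,90),Rs)]:
    print(n,p,robot.solve_ik(p,r))
for l in(.61,.7): print("tab",robot.solve_ik(W(qs,[-46+19*np.sin(l),34,348-19*np.cos(l)])[0],Rtool(qs[2],l)))
robot.move_ptp(tcp(qc,0,80),R)
robot.sleep(.3);F0=favg(60);print(F0); np.save("F0.npy",F0[0])
b=robot.move_l(tcp(qc,0),R,feed=100,max_force=8); print(b,robot.current_position()-tcp(qc,0),robot.current_time_s())
c=snap("wrist");save(c,"g1");cv2.imwrite("pics/g1.png",c["image"][:,:,::-1])
E
```

```text
pre [ 410.24 -241.98   84.  ] [ 1.49  0.54 -1.03  2.48  2.49  0.23 -0.31]
g [ 455.94 -245.42   18.43] [ 1.37  0.82 -1.05  2.43  2.36  0.5  -0.13]
lift [ 455.94 -245.42  143.43] [ 1.5   0.43 -1.11  2.34  1.4   0.13  0.68]
front [503.07  31.12 143.43] [ 0.53  0.35 -1.06  2.42  1.63  0.62 -0.46]
hook [562.38  22.03 143.43] [ 0.56  0.45 -1.06  2.3   1.61  0.66 -0.32]
low [562.38  22.03  58.43] [ 0.5   0.71 -1.06  2.37  1.92  0.89 -0.58]
off [511.41  29.84 132.2 ] [ 0.52  0.4  -1.06  2.41  1.68  0.66 -0.49]
tab [-0.37 -0.04 -0.03  2.09  0.54  0.63  0.65]
tab [-0.26 -0.06 -0.17  2.16  0.72  0.55  0.45]
(array([-0.02,  0.09, -0.  ]), array([0.45, 0.39, 0.45]))
False [-0.26  0.08  0.22] 9.7083
```

View pics/g1.png

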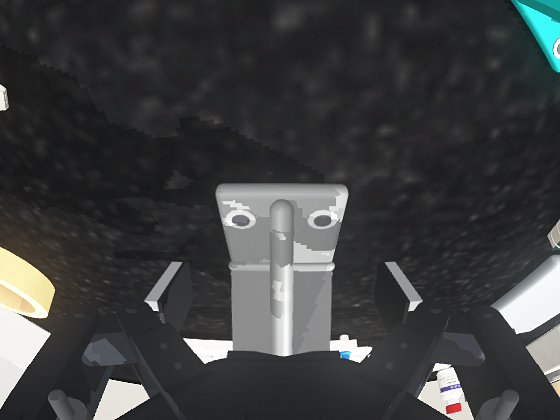

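Run:
```python
from plan import *
robot.set_gripper(0.0,100); print("w",robot.current_gripper_width()*85,robot.current_gripper_force())
R=Rtool(qc[2],LEAN);Rs=Rtool(qs[2],LEAN)
robot.move_l(tcp(qc,60),R,feed=80); robot.sleep(.2)
p=tcp(eye2q(-75),124)
try: robot.move_l(p,Rs,feed=170)
except robot.PlanningError as e: print(e); robot.move_l(tcp(qc,100),R,feed=80); robot.move_ptp(p,Rs)
robot.sleep(.4)
F=favg(90); print(F); np.save("F1.npy",F[0])
print("W",np.load("F0.npy")[2]-F[0][2],robot.current_ft_torque(),robot.current_position()-p,robot.current_time_s(),robot.current_joint_positions())
for n in("top","scene","wrist"): save(snap(n),n+"1")
ims=[]
for n in("top1","scene1"):
    c=load(n); q=np.array([*eye2q(-75),124.]); w=120;h=90
    uv=proj(c,W(qs,[-40,0,200]))[0]; u,v=int(uv[0]-w/2),int(uv[1]-h/2)
    im=cv2.resize(c["image"][v:v+h,u:u+w],(400,300),interpolation=cv2.INTER_CUBIC); k=400/w
    ims.append(im); im=im.copy()
    f=lambda X:np.round((proj(c,X)-[u,v]+.5)*k*16).astype(np.int32)
    for X in H: cv2.polylines(im,[f(place(q,X))],True,(0,255,0),1,cv2.LINE_AA,4)
    for X in P[1:2]+P[:1]: cv2.polylines(im,[cv2.convexHull(f(place(q,X)))],True,(255,0,0),1,cv2.LINE_AA,4)
    cv2.polylines(im,[f(W(qs,hook))],False,(255,0,255),1,cv2.LINE_AA,4)
    ims.append(im)
cv2.imwrite("pics/m4.png",np.vstack([np.hstack(ims[:2]),np.hstack(ims[2:])])[:,:,::-1])
```

```text
w 7.722118205155193 98.50346088409424
(array([-0.02,  0.03, -5.99]), array([0.47, 0.5 , 0.52]))
W 5.983788786812782 [ 0.19  1.49 -0.02] [ 0.01  0.01 -0.  ] 14.5417 [ 0.55  0.34 -1.11  2.45  1.63  0.64 -0.49]
```

View pics/m4.png

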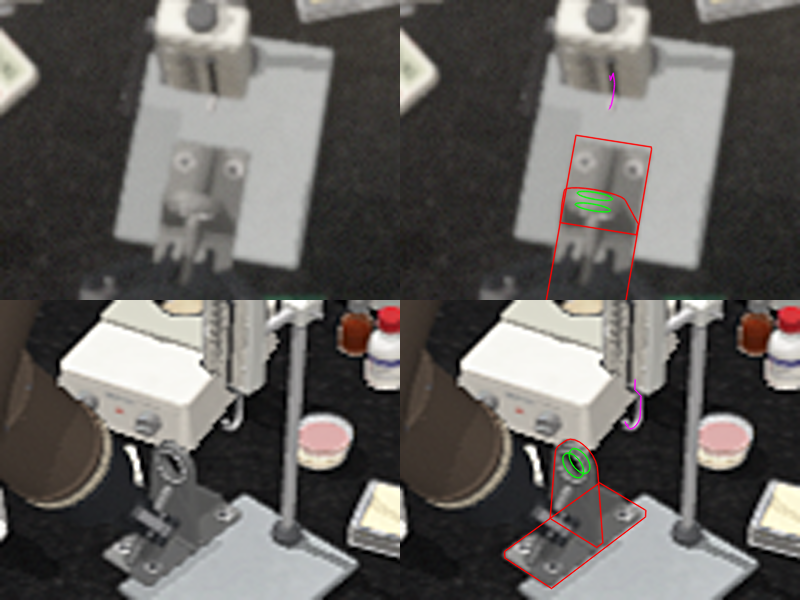

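Run:
```python
from plan import *
Rs=Rtool(qs[2],LEAN)
robot.move_l(tcp(eye2q(-30),124),Rs,feed=60)
robot.sleep(.2)
b=robot.move_l(tcp(eye2q(7),124),Rs,feed=20,max_force=2.5)
p=robot.current_position(); loc=(p-tcp(eye2q(0),124)); c,s=np.cos(qs[2]),np.sin(qs[2])
print(b,"local x",loc[0]*c+loc[1]*s,-loc[0]*s+loc[1]*c,loc[2],favg(20),robot.current_time_s())
ims=[]
for n in("top","scene"):
    c=snap(n);save(c,n+"2"); w=80;h=60
    uv=proj(c,W(qs,[0,0,210]))[0]; u,v=int(uv[0]-w/2),int(uv[1]-h/2)
    ims.append(cv2.resize(c["image"][v:v+h,u:u+w],(400,300),interpolation=cv2.INTER_CUBIC))
cv2.imwrite("pics/m5.png",np.hstack(ims)[:,:,::-1])
```

```text
True local x 2.386737575727424 -0.5112053129837189 -1.5142212007811509 (array([-0.52, -0.15, -6.04]), array([2.84, 0.48, 2.09])) 17.4667
```

View pics/m5.png

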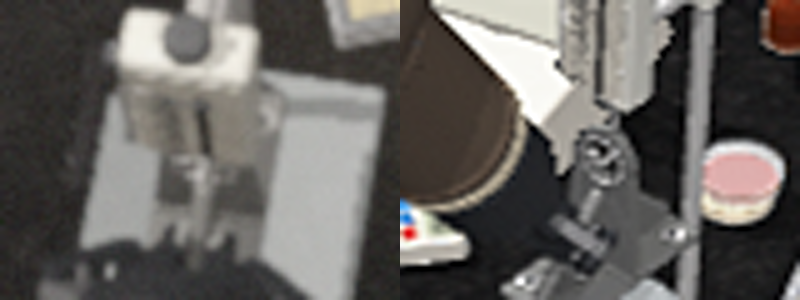

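Run:
```python
from plan import *
Rs=Rtool(qs[2],LEAN); F0=np.load("F0.npy");F1=np.load("F1.npy")
robot.move_l(tcp(eye2q(.3),124),Rs,feed=20); robot.sleep(.2)
print(favg(30)[0])
robot.move_l(tcp(eye2q(.3),95),Rs,feed=20); robot.sleep(.3)
F=favg(60);print(F,robot.current_position()-tcp(eye2q(.3),95),robot.current_time_s()); c1=F[0][2]-F1[2]
if .5<c1<3:
    z2=95-(5.98-c1)*10+8
    robot.move_l(tcp(eye2q(.3),z2),Rs,feed=20); robot.sleep(.4)
    F=favg(60);print(z2,F,robot.current_position()-tcp(eye2q(.3),z2),robot.current_time_s(),robot.current_ft_torque())
for n in("scene",): save(snap(n),n+"3")
```

```text
[ 0.08  0.12 -5.99]
(array([ 0.51, -0.38, -4.41]), array([0.5 , 0.52, 0.52])) [-0.01  0.01 -0.01] 20.7
58.9723398044717 (array([ 1.61, -0.52, -0.94]), array([0.61, 0.54, 0.54])) [ 0.01 -0.    0.01] 23.55 [0.09 0.6  0.03]
```

Run:
```python
from plan import *
Rs=Rtool(qs[2],LEAN); F0=np.load("F0.npy")
x,z=-.7,50.
for i in range(4):
    robot.move_l(tcp(eye2q(x),z),Rs,feed=15); robot.sleep(.4)
    F=favg(70);print(x,z,F[0],robot.current_ft_torque(),robot.current_time_s())
    d=F[0][2]-F0[2]
    if abs(d)<.1 and abs(F[0][0])<.5: break
    z+=10*d
    if F[0][0]>.5:x-=1
    elif F[0][0]<-.5:x+=.6
```

```text
-0.7 50.0 [ 4.98 -0.99 -0.15] [-0.05  0.14  0.05] 25.3333
-1.7 48.53417959995914 [ 7.44 -1.27  0.14] [-0.05 -0.17 -0.02] 26.5833
-2.7 50.01834012515205 [10.05 -1.74 -0.11] [-0.05 -0.41 -0.  ] 27.8333
-3.7 48.98396872692432 [11.97 -1.93 -0.08] [-0.07 -0.6  -0.03] 29.0667
```

Run:
```python
from plan import *
Rs=Rtool(qs[2],LEAN); F0=np.load("F0.npy")
x,z=1.4,49.3
for i in range(4):
    robot.move_l(tcp(eye2q(x),z),Rs,feed=15); robot.sleep(.4)
    F=favg(70);print(x,z,F[0],robot.current_ft_torque(),robot.current_time_s())
    d=F[0][2]-F0[2]
    if abs(d)<.12 and abs(F[0][0])<.5: break
    z+=9*d; x+=np.clip(F[0][0]/2.3,-1.5,1.5)
save(snap("scene"),"scene4");save(snap("top"),"top4")
```

```text
1.4 49.3 [-2.9   0.34 -0.02] [ 0.14  0.95 -0.03] 30.5417
0.13849256503924745 49.13568568713515 [ 3.59 -0.46 -0.  ] [0.06 0.15 0.01] 31.775
1.6384925650392475 49.15201285900947 [-3.94  0.63 -0.07] [0.17 1.1  0.01] 33.0083
0.13849256503924745 48.54264952079259 [ 3.5  -0.4   0.11] [0.08 0.19 0.03] 34.25
```

Run:
```python
from plan import *
Rs=Rtool(qs[2],LEAN)
robot.move_l(tcp(eye2q(.84),49.2),Rs,feed=15); robot.sleep(.4)
F=favg(50);print(F[0],robot.current_time_s())
if abs(F[0][2])<.25 and abs(F[0][0])<1.5:
    robot.set_gripper(.45); print("open",robot.current_time_s())
    robot.sleep(.3); save(snap("scene"),"scene5")
    robot.move_l(tcp(eye2q(.84),49.2,110),Rs,feed=80); print(robot.current_time_s())
    save(snap("scene"),"scene6"); c=snap("wrist");save(c,"w6")
    ims=[]
    for n in("scene4","scene6"):
        c=load(n); w,h=120,90; u,v=[int(a) for a in proj(c,W(qs,[0,0,210]))[0]-[60,45]]
        ims.append(cv2.resize(c["image"][v:v+h,u:u+w],(400,300),interpolation=cv2.INTER_CUBIC)); print(u,v)
    ims.append(cv2.resize(load("w6")["image"],(400,300)))
    ims.append(ims[0]*0)
    cv2.imwrite("pics/m6.png",np.vstack([np.hstack(ims[:2]),np.hstack(ims[2:])])[:,:,::-1])
```

```text
[ 0.54 -0.01 -0.04] 35.4167
open 35.8167
37.6917
218 152
218 152
```

View pics/m6.png

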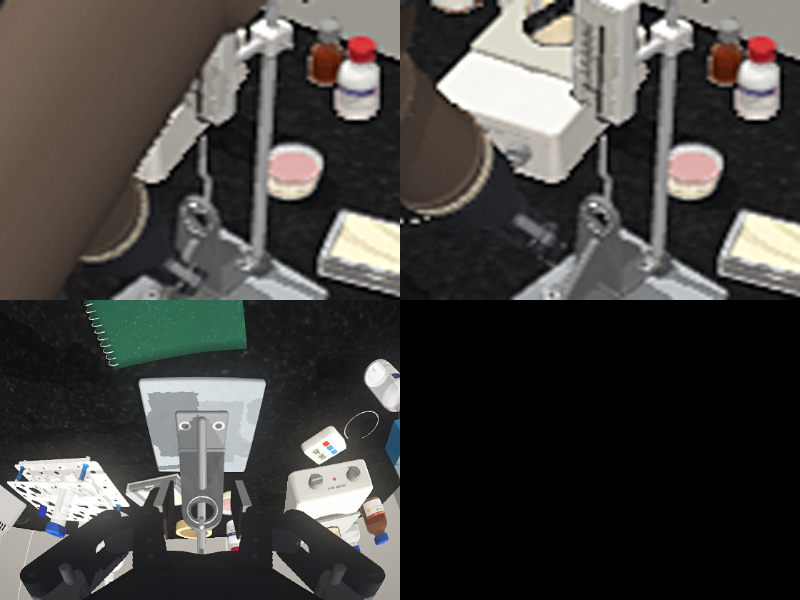

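Run:
```python
from plan import *
y=qs[2]; p=W(qs,[-175,8,385])[0]
robot.set_gripper(1.0)
robot.move_ptp(p,Rtool(y,.65)); robot.sleep(.1)
c=snap("wrist");save(c,"v1"); print(robot.current_time_s(),robot.current_joint_positions())
for l in (.65,.75): print(robot.solve_ik(W(qs,[-46+19*np.sin(l),34,340-19*np.cos(l)])[0],Rtool(y,l)))
w,h=133,100; u,v=[int(a) for a in proj(c,W(qs,[-13,5,318]))[0]-[66,50]]; v=min(v,320)
im=cv2.resize(c["image"][v:v+h,u:u+w],(798,600),interpolation=cv2.INTER_CUBIC); k=6
f=lambda X:np.round((proj(c,W(qs,X))-[u,v]+.5)*k*16).astype(np.int32)
cv2.polylines(im,[f([[-13,-26,258],[-13,26,258],[-13,26,378],[-13,-26,378]])],True,(255,0,0),1,cv2.LINE_AA,4)
for z in (348,288): cv2.polylines(im,[f([[-15,-10,z],[-15,10,z]])],False,(0,255,0),1,cv2.LINE_AA,4)
cv2.polylines(im,[f([[-61,29,341],[-61,39,341],[-61,39,355],[-61,29,355]])],True,(255,0,255),1,cv2.LINE_AA,4)
print(u,v)
cv2.imwrite("pics/v1.png",im[:,:,::-1])
```

```text
39.7083 [ 0.18 -0.38 -0.51  2.19  0.18  0.72  0.96]
[ 0.36 -0.   -0.75  2.1   0.63  0.56  0.57]
[ 0.55 -0.02 -0.96  2.17  0.87  0.47  0.32]
213 231
```

View pics/v1.png

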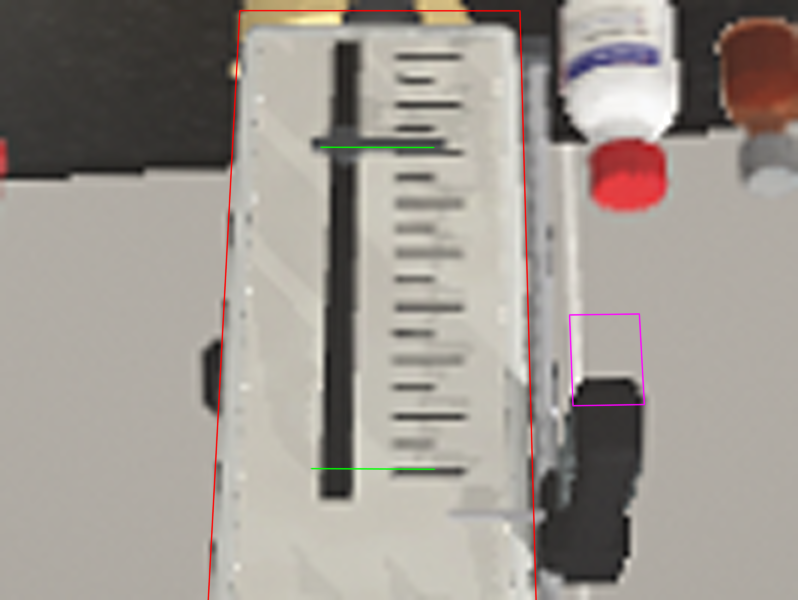

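```bash
cat > cur.py <<'E'
from plan import *
from scipy.optimize import brentq
def zrow(c,row,x=-15,y=10): return brentq(lambda z:proj(c,W(qs,[x,y,z]))[0,1]-row,250,390)
L=.65; RT=Rtool(qs[2],L)
def tab(z,off=0):
    o=19-off; return W(qs,[-46+o*np.sin(L),34,z-o*np.cos(L)])[0]
E
python3 - <<'E'
from cur import *
c=load("v1"); r=lambda k:231+k/6-.5
zp,z0,zb=zrow(c,r(146)),zrow(c,r(470)),zrow(c,r(515)); print(zp,z0,zb)
d=zb-zp; zt=348+(zb-z0); print("drag",d,"tab",zt)
robot.set_gripper(.45)
robot.move_ptp(tab(zt,70),RT); robot.move_l(tab(zt),RT,feed=100,max_force=6)
print(robot.current_position()-tab(zt),robot.current_time_s())
robot.set_gripper(0,30); robot.sleep(.1); print("w",robot.current_gripper_width()*85,robot.current_force())
b=robot.move_l(tab(zt-d),RT,feed=45); robot.sleep(.2); print(robot.current_position()-tab(zt-d),robot.current_force(),robot.current_time_s())
robot.set_gripper(.45); robot.move_l(tab(zt-d,70),RT,feed=100)
y=qs[2]; p=W(qs,[-175,8,385])[0]
robot.move_ptp(p,Rtool(y,.65)); robot.set_gripper(1.); robot.sleep(.1)
c=snap("wrist");save(c,"v2"); print(robot.current_time_s())
w,h=133,100; u,v=213,231
cv2.imwrite("pics/v2.png",cv2.resize(c["image"][v:v+h,u:u+w],(798,600),interpolation=cv2.INTER_CUBIC)[:,:,::-1])
E
```

```text
287.80378551032925 348.21816594284627 355.9767466350974
drag 68.17296112476816 tab 355.75858069225114
[-0.23  0.28  0.49] 41.575
w 9.355084618268851 [-1.6  -2.45  2.4 ]
[-0.14 -0.26 -0.1 ] [-1.57 -5.22 -1.01] 43.9
46.3583
```

View pics/v2.png

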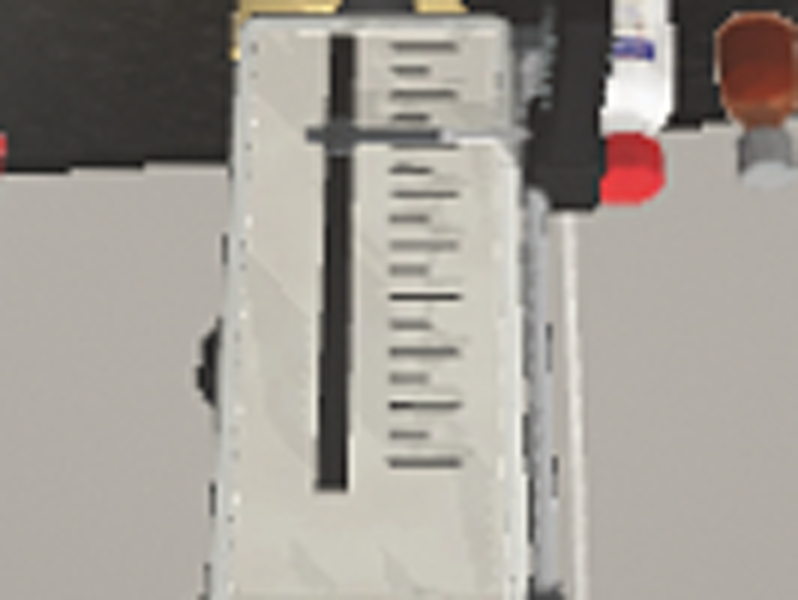

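The blade (row 134, column 485) is level with the pointer (row 135, column 350), well inside 3 mm. The arm is clear of everything, so I'm handing in.

Run:
```python
from h import *
robot.sleep(.5); print(robot.current_time_s(), robot.job_done())
```

```text
the job is handed in; nothing more can be done
46.8583 None
```

The job is handed in at 46.9 s: the casting hangs freely on the hook at about 6.0 N (60 mm draw), and in the last image the cursor blade is level with the pointer to well within 3 mm. The call returned no verdict.

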